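# Fill the last two wells of a truffle gift box with tongs

## Task

Finish packing the gift box: take the sprung tongs from their caddy and use them to move the two round truffles from the white tray into the two empty wells of the box, one per well, setting each down in its well before letting go, never touching a truffle with the gripper itself. Leave the square pralines and the truffles already packed where they are, and at the end stand the tongs upright in their caddy again and let go of them.

Things in the scene. Friction and masses are not known exactly. Their poses are not given: they have to be found in the camera images.
- tongs: Small sprung tongs of bright steel, 137 mm tall, about 65 g, standing in the caddy, tips down, rounded bow on top. Origin: midway between the tips, level with their lower edges; z points up to the bow; the two arms stand apart along y. Each arm is hinged at the bow (z = 124 mm, y = +-12 mm) and sprung outwards; let go, they spring open.
- tongs_grip (a point): Midway between the tongs' two flat black grip plates, 82 mm above the tips. Plates: on the outside of the arms, facing +-y, 24 mm wide (x), 32 mm tall, 48 mm over their outer faces when free. At 39 mm the tips just grip a truffle and plates are parallel; the springs then push back with 7 N at each plate (4 N at 43 mm): 12 to 25 N of grip holds a truffle firmly.
- tongs_tips (a point): Midway between the lower edges of the tongs' tips (same as the tongs' origin). The tips are flat paddles 16 mm wide (x), 20 mm tall, 3 mm thick, their inner faces 52 mm apart when free (58 mm over the outside). Squeezing the plates together by 1 mm closes the tips by about 3 mm; their height then changes by under 1 mm.
- caddy: Open-topped grey metal holder, fixed, 34 (x) by 76 (y) by 50 mm tall, with 5 mm walls and floor: the pocket is 24 by 66 mm and 45 mm deep. Origin: centre of its underside. The tongs stand in it with their tips on its floor (tips' lower edges 5 mm above the table) and their arms apart along its y, the long side.
- tray: White plate, fixed to the table, 136 x 136 x 12 mm, with four square wells 35 mm wide and 6 mm deep at x, y = +-31 mm. Origin: centre of its underside. Two wells hold round truffles, two hold square pralines; which is where changes.
- truffle_a_center (a point): A round chocolate truffle, brown ball of 26 mm diameter, about 12 g, one of two that lie in the white tray; this point is its centre. Resting in a tray well its centre is 19 mm above the table. It can roll.
- truffle_b_center (a point): The other round chocolate truffle, brown ball of 26 mm diameter, about 12 g, one of two that lie in the white tray; this point is its centre. Resting in a tray well its centre is 19 mm above the table. It can roll.
- praline_a: A square chocolate praline, 24 x 24 x 18 mm, in a well of the tray; not wanted. Origin: centre of its underside.
- praline_b: Another square praline like the first.
- gift_box: Open low gift box, fixed: green sides, 180 (x) by 126 (y) by 33 mm tall; brown card insert, its top 30 mm above the table, with six square wells 33 mm wide, 7 mm deep, at x = -54, 0, 54 and y = -27, 27 mm. Origin: centre of its underside. Four wells already hold truffles like those in the tray; the two empty ones show a white paper disc on the floor.
- well_a: One of the two empty wells in the gift box; origin: centre of the well's floor, 23 mm above the table, z up. A truffle lying in it has its centre 13 mm above this point. Either truffle may go in either empty well.
- well_b: The other empty well of the gift box, likewise.
- filled_1_center (a point): Centre of a truffle, 26 mm ball, already lying in a well of the gift box; to be left there.
- filled_2_center (a point): Centre of a truffle, 26 mm ball, already lying in a well of the gift box; to be left there.
- filled_3_center (a point): Centre of a truffle, 26 mm ball, already lying in a well of the gift box; to be left there.
- filled_4_center (a point): Centre of a truffle, 26 mm ball, already lying in a well of the gift box; to be left there.
There are look-alikes about, which are no part of the job. Of the things shaped like the tongs, the steel one is meant.

How it is judged:
By the outcome, as a careful person would: the job done as asked, in the order asked, and still so for the second after the job is handed in, with the robot touching nothing.
It also fails if it takes over 59 s, if anything falls off the work surface, if the arm or the gripper's body presses on something with over 40 N, if the wrist force passes 120 N, or if a joint passes its speed limit or range.

## Robot

A 6-joint arm with a two-finger parallel gripper is mounted at the origin on the work surface. World frame = base frame: x ahead of the robot, y to its left, z up, the work surface at z = 0. Lengths are in m, angles in rad, forces in N, time in s.
With the tool pointing down it reaches from about 0.35 to 0.975 m from the base axis. Payload 4.9 kg.
Tool frame: the origin (TCP) lies on the centre line of the jaws, within the pads' length; the fingertips stand 22 mm ahead of it and the grasp point (between the pads) lies 3 mm ahead of it (manip.tcp_to_tips is the distance from the TCP to the fingertips, in m); z points along the fingers, x is the direction in which the jaws open and shut, and the axes are right-handed (so a half turn about z gives the same grasp; the last joint's range is limited). The gripper opens to 85 mm and grips with 20 to 120 N. Pads are 22 mm wide; open, the fingers measure 114 mm over their backs; the gripper's body (76 mm by 85 mm) begins 54 mm behind the grasp point. The pads swing forward as they close: fully open they stand 13 mm farther back than shut.
Start: joints at [-1.452, 0.053, 1.613, -0, 1.476, -0.119], TCP at [0.147, -0.607, 0.214] pointing down, gripper open.
Joint ranges: [-3.01, 3.01], [-1.01, 2.22], [0.06, 2.58], [-1.02, 4.17], [0.09, 2.62], [-3.14, 3.14]. Speed limits (rad/s): [2.57, 2.57, 3.14, 3.14, 3.14, 3.14].

## Interface

Orientations are given as a unit quaternion [w, x, y, z].
In Python, from plant import manip gives the robot as it stands.
- The arm moves only by the shell command python3 -m pendant 'ROWS'. ROWS is a JSON object of lists of equal length, an entry for each row: "linear": the shift along the tool's x, y, z in cm, a list of three; "rotation": the turn, a rotation vector about the tool's x, y, z in degrees, a list of three; "grip": the closure, from 0 (fully open) to 1 (shut). A call has exactly 10 rows; each row is the pose to reach, as a shift and turn from the pose commanded when the call began, along the tool's axes at that moment; what a row does not reach only later rows make up. A row lasts 1/12 s, in which the tool goes at most 41.7 mm and 7.16 degrees, less where a joint would pass 70% of its speed; a pose out of reach is approached as far as the arm can. A call with a gripper value outside its range is refused whole. The fingers move at their own pace and stop on an object; the grip force is fixed at half the most. Time passes only in rows, so rows that repeat a pose let the fingers close, or fill a call up. It gives the time, the measured TCP pose, the force and the opening at its end, in the units of the state.
- manip.state(): the state, without advancing time (a new reading comes with each control period).
- manip.grab_frame(name): name is "side" or "top"; returns the picture (384x512x3 uint8, red, green, blue); there is no depth.
- manip.calibration(name): a dict with "fx", "fy", "cx", "cy" (pixels), "cam_to_world" (4x4, takes a point from camera to world coordinates). Camera axes: x right, y up, looking along -z (the intrinsics and any distortion apply to the point x, -y, -z); pixel columns grow to the right and rows downward; lengths in m; the calibration is good to about 2 mm. A picture is of the moment at which its call begins. calibration takes no time and is no camera call.
- manip.job_done(): hands the job in, once; it reports no verdict.
The state is a dict: "time": time; "joint_pos": joint angles; "joint_vel": joint speeds; "joint_efforts": joint torques, N m; "tool_pos": TCP position; "tool_rot": TCP orientation; "contact_force": force on the tool from outside, world axes, zero at the start; "ft_torque": the same for the moment, N m; "gripper_width": opening from 0.0 (shut) to 1.0 (fully open).
Only numpy, scipy, OpenCV 4.12 (cv2) and the standard library are available. Lean on these libraries where they do the work, as an engineer would, in place of code of your own. Each camera call takes 0.05 s, during which the arm holds its last target. There are 200 camera calls.

## Working session

There is one attempt and no reset: what is moved stays moved. The work goes in short steps, Python scripts to look and compute and a shell command to move; the robot and the scene stay as the last step left them, time stands still between calls to the robot, and variables do not carry over. Pictures are saved under pics/ and viewed, about 8 in all and at most 12, crops included, and the job is handed in when it is done.

```bash
mkdir -p pics; ls
python3 - <<'E'
from plant import manip
import cv2,numpy as np
for n in("top","side"):
    f=manip.grab_frame(n); cv2.imwrite(f"pics/{n}0.png",f[:,:,::-1])
    c=manip.calibration(n); print({k:(np.round(v,4).tolist()) for k,v in c.items()})
print(manip.state())
E
```

```text
pics
{'fx': 357.3577, 'fy': 357.3577, 'cx': 255.7806, 'cy': 191.1608, 'cam_to_world': [[-0.0232, 0.983, -0.1821, 0.3464], [-0.9994, -0.0272, -0.0192, -0.0358], [-0.0239, 0.1815, 0.9831, 1.0326], [0.0, 0.0, 0.0, 1.0]]}
{'fx': 433.6604, 'fy': 433.6604, 'cx': 248.8898, 'cy': 190.3556, 'cam_to_world': [[-0.9654, 0.1591, -0.2068, 0.3508], [-0.2608, -0.6046, 0.7526, 0.6679], [-0.0053, 0.7805, 0.6251, 0.6946], [0.0, 0.0, 0.0, 1.0]]}
{'time': 0.1, 'joint_pos': array([-1.45200151e+00,  5.33297041e-02,  1.61418386e+00,  6.82745629e-06,
        1.47600361e+00, -1.18982796e-01]), 'joint_vel': array([ 0.00108655, -0.00103756, -0.0049561 , -0.00017866,  0.00166902,
       -0.00161139]), 'joint_efforts': array([ 7.96509339e-04, -3.94902527e+01, -3.71361673e+01, -1.06565162e-04,
        3.89734312e-03, -6.40576147e-06]), 'tool_pos': array([ 0.14715473, -0.60680274,  0.21294567]), 'tool_rot': array([-6.82888030e-04,  7.85983960e-01, -6.18246139e-01, -6.77954498e-04]), 'contact_force': array([-0.11290883, -0.54310704, -0.47145517]), 'ft_torque': array([ 0.01278019,  0.01326509, -0.01108365]), 'gripper_width': 0.9992145769755447}
```

View pics/top0.png

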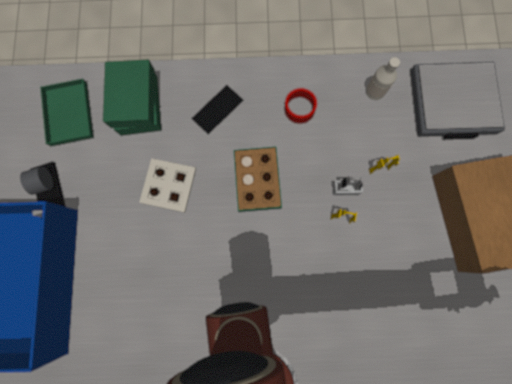

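View pics/side0.png

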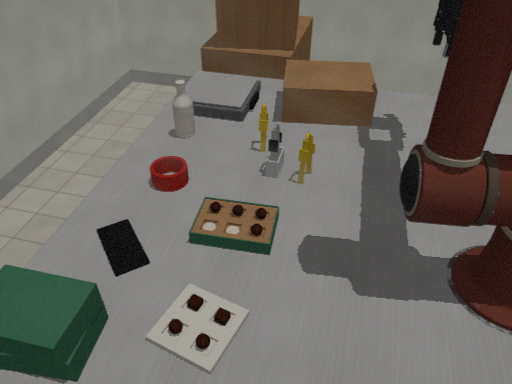

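The steel tongs in the grey caddy are at top (348,185), side (276,145). Yellow look-alikes are at top (384,163) and (344,214), side (264,128) and (306,158). The tray is at top (168,185). The box is at (258,180), with empty white-disc wells at (246,161) and (248,180). One close crop to check these.

Run:
```python
import cv2,numpy as np
t=cv2.imread("pics/top0.png");s=cv2.imread("pics/side0.png")
def c(i,x,y,w,h): return cv2.resize(i[y:y+h,x:x+w],(400,300),interpolation=cv2.INTER_CUBIC)
cv2.imwrite("pics/c1.png",np.vstack([np.hstack([c(t,128,153,80,60),c(t,320,160,64,48)]),np.hstack([c(s,145,283,108,81),c(s,240,110,88,66)])]))
```

```text
(no output)
```

View pics/c1.png

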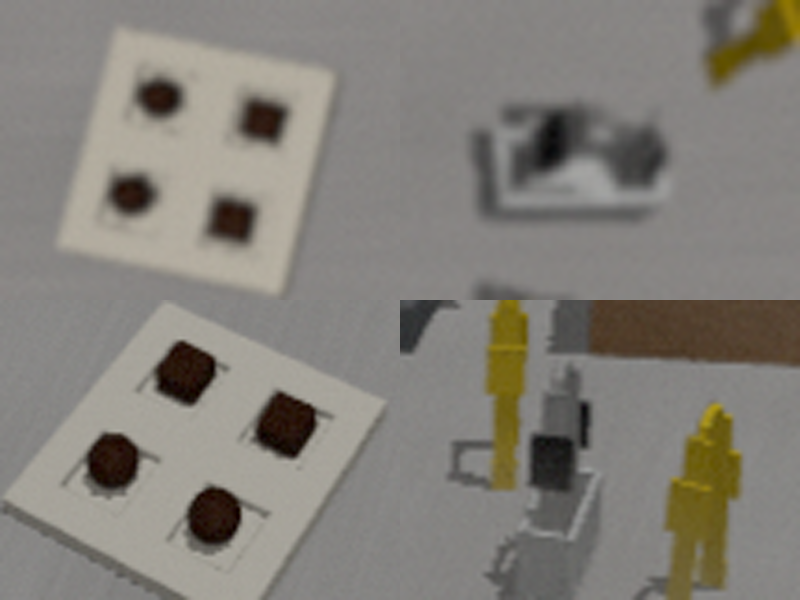

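The lower crops show that the truffles are the tray's two left-hand balls, at top (160,172) and (154,192), side (175,326) and (203,341). The pralines are the two on the right. The steel tongs stand in the caddy, clear of the yellow pairs.

```bash
cat > h.py <<'E'
from plant import manip
import cv2,numpy as np
C={n:manip.calibration(n) for n in("top","side")}
def ray(n,p):
    c=C[n];M=np.array(c["cam_to_world"])
    d=M[:3,:3]@np.array([(p[0]-c["cx"])/c["fx"],-(p[1]-c["cy"])/c["fy"],-1]);return M[:3,3],d/np.linalg.norm(d)
def plane(n,p,z):
    o,d=ray(n,p);return o+d*(z-o[2])/d[2]
def tri(a,b):
    (o,d),(p,e)=ray("top",a),ray("side",b)
    s,t=np.linalg.lstsq(np.c_[d,-e],p-o,rcond=None)[0]
    return (o+s*d+p+t*e)/2,np.linalg.norm(o+s*d-p-t*e)
def proj(n,P):
    c=C[n];q=np.linalg.inv(np.array(c["cam_to_world"]))@np.r_[P,1]
    return np.array([c["cx"]-c["fx"]*q[0]/q[2],c["cy"]+c["fy"]*q[1]/q[2]])
def blobs(m,roi,amin=5):
    x,y,w,h=roi;k=np.zeros_like(m);k[y:y+h,x:x+w]=m[y:y+h,x:x+w]
    n,l,s,c=cv2.connectedComponentsWithStats(k.astype(np.uint8))
    return [(c[i],s[i,4],l==i) for i in range(1,n) if s[i,4]>=amin]
def rect(mask):
    return cv2.minAreaRect(np.argwhere(mask)[:,::-1].astype(np.float32))
E
python3 - <<'E'
from h import *
np.set_printoptions(precision=4,suppress=True)
t=cv2.imread("pics/top0.png").astype(int);s=cv2.imread("pics/side0.png").astype(int)
dark=lambda i:(i.max(2)<75)
print("tray top");T=[b for b in blobs(dark(t),(140,155,56,56),12)]
for c,a,m in T:print(c,a,plane("top",c,.019))
print("tray side")
for c,a,m in blobs(dark(s),(155,285,85,70),30):print(c,a,plane("side",c,.019))
for n,i,roi in(("top",t,(135,152,65,65)),("side",s,(145,280,108,90))):
    w=(i.min(2)>150 if n=="top" else i.min(2)>135)
    c,a,m=max(blobs(w,roi),key=lambda b:b[1])
    h=cv2.convexHull(np.argwhere(m)[:,::-1].astype(np.float32)); W=np.array([plane(n,p[0],.012)[:2] for p in h])
    print("tray",n,a,cv2.minAreaRect((W*1000).astype(np.float32)))
for n,i,roi in(("top",t,(228,140,60,80)),("side",s,(185,192,100,62))):
    b,g,r=i[...,0],i[...,1],i[...,2]
    for nm,m,z in(("insert",(r>b+25)&(r>g+10),.030),("discs",(i.min(2)>140),.023)):
        for c,a,k in blobs(m,roi,8):
            W=np.array([plane(n,p,z)[:2] for p in np.argwhere(k)[:,::-1]])
            print(n,nm,a,c,plane(n,c,z)[:2],cv2.minAreaRect((W*1000).astype(np.float32)) if a>200 else "")
print("caddy/tongs grey statistics top rows")
print(t[174:198,330:368].mean(2).astype(int))
E
```

```text
tray top
[159.5    172.1429] 42 [0.5986 0.2651 0.019 ]
[180.2826 176.587 ] 46 [0.5835 0.2037 0.019 ]
[153.7317 191.439 ] 41 [0.5415 0.2805 0.019 ]
[174.0784 196.4902] 51 [0.525  0.2208 0.019 ]
tray side
[194.5851 302.266 ] 188 [0.5853 0.2065 0.019 ]
[221.66  316.385] 200 [0.5263 0.2232 0.019 ]
[175.0366 326.2744] 164 [0.6007 0.2645 0.019 ]
[202.48 341.04] 175 [0.543  0.2797 0.019 ]
tray top 1349 ((563.3681030273438, 244.55416870117188), (131.97792053222656, 131.8786163330078), 76.59703826904297)
tray side 3815 ((566.0106201171875, 240.3818817138672), (138.9300537109375, 139.0279541015625), 76.51604461669922)
top insert 2335 [256.9983 178.3336] [ 0.5694 -0.0205] ((571.3333129882812, -20.170883178710938), (172.7784881591797, 118.58539581298828), 3.23114275932312)
top discs 50 [246.42 161.04] [0.6236 0.0093] 
top discs 53 [247.6792 179.0566] [0.5696 0.0066] 
side insert 2313 [235.757  219.9974] [ 0.5714 -0.0213] ((574.0078735351562, -23.82973861694336), (172.69383239746094, 115.7991714477539), 3.2854831218719482)
side discs 66 [209.0303 226.1212] [0.6261 0.0062] 
side discs 73 [232.4247
[... 3181 characters left out ...]
 107 105 102 103 103 104 107 118 124 132 132 133 131
  132 132]
 [132 130 117 102  95  95  96  93  95  96  94  94  95  95  98  97  97  98
   97  97  96  97  96  96  94  93  92  93 100 111 119 129 130 131 132 133
  131 132]
 [133 132 126 118 115 112 111 110 111 110 109 110 110 111 112 113 114 114
  112 113 112 113 112 113 112 110 110 108 114 124 129 133 131 132 133 130
  132 133]
 [133 132 133 131 127 128 126 127 127 126 128 126 127 128 129 128 126 128
  127 129 128 129 126 128 128 127 126 127 129 130 132 131 132 131 133 132
  132 132]
 [133 132 132 133 133 133 133 133 133 134 133 132 132 133 131 132 132 132
  131 132 131 132 132 132 132 132 132 133 132 133 132 132 134 132 134 131
  132 134]]
```

Run:
```python
import cv2,numpy as np
t=cv2.imread("pics/top0.png");s=cv2.imread("pics/side0.png")
def c(i,x,y,w,h,k):
    o=cv2.convertScaleAbs(cv2.resize(i[y:y+h,x:x+w],None,fx=k,fy=k,interpolation=cv2.INTER_CUBIC),alpha=1.4)
    for u in range(0,w,5):
        cv2.line(o,(u*k,0),(u*k,6 if (u+x)%10 else 14),(0,0,255),1)
        if (u+x)%10==0: cv2.putText(o,str(u+x),(u*k,24),0,.35,(0,0,255))
    for v in range(0,h,5):
        cv2.line(o,(0,v*k),(6,v*k),(0,0,255),1)
        if (v+y)%10==0: cv2.putText(o,str(v+y),(8,v*k+4),0,.35,(0,0,255))
    return o
a=c(t,328,168,42,32,10);b=c(s,258,118,35,65,9)
H=max(a.shape[0],b.shape[0]);f=lambda o:np.vstack([o,np.zeros((H-o.shape[0],o.shape[1],3),np.uint8)])
o=np.hstack([f(a),f(b)]);print(o.shape);cv2.imwrite("pics/c2.png",o)
```

```text
(585, 735, 3)
```

View pics/c2.png

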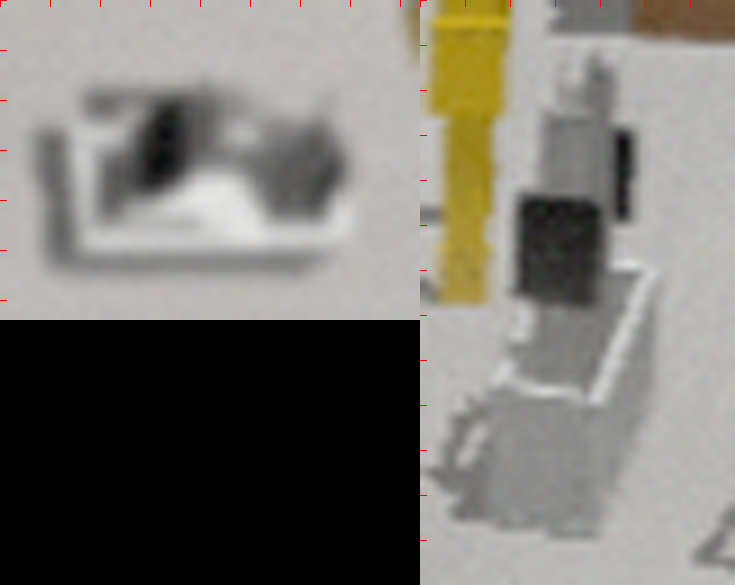

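Run:
```python
from h import *
np.set_printoptions(precision=4,suppress=True)
S=lambda u,v:(258+(u-420)/9-.5,118+v/9-.5); T=lambda u,v:(328+u/10-.5,168+v/10-.5)
for n,p in(("yl",(495,383)),("nr",(598,405)),("fr",(658,268))):print(n,plane("side",S(*p),.05))
for n,p in(("bl",(80,250)),("br",(350,240)),("tl",(72,128))):print("top",n,plane("top",T(*p),.05))
print("plate side",plane("side",S(558,247),.087)); print("plate L/R", plane("side",S(516,245),.087),plane("side",S(601,250),.087))
print(tri(T(163,145),S(558,247)))
print("bow", plane("side",S(590,90),.137),)
```

```text
yl [ 0.5543 -0.2413  0.05  ]
nr [ 0.5231 -0.238   0.05  ]
fr [ 0.5209 -0.3129  0.05  ]
top bl [ 0.5184 -0.238   0.05  ]
top br [ 0.5192 -0.3128  0.05  ]
top tl [ 0.5531 -0.238   0.05  ]
plate side [ 0.541  -0.2601  0.087 ]
plate L/R [ 0.5528 -0.2581  0.087 ] [ 0.5287 -0.2617  0.087 ]
(array([ 0.5394, -0.2534,  0.0913]), np.float64(0.0004841152997645896))
bow [ 0.5343 -0.2647  0.137 ]
```

```bash
cat >> h.py <<'E'
from scipy.spatial.transform import Rotation as R
np.set_printoptions(precision=4,suppress=True)
def go(P,yaw=-90):
    """shift (cm) and rotvec (deg) in tool axes to a tool-down pose with tool x at world angle yaw"""
    s=manip.state();q=s["tool_rot"];A=R.from_quat([*q[1:],q[0]])
    a=np.radians(yaw);X=np.array([np.cos(a),np.sin(a),0]);Z=np.array([0,0,-1.]);Y=np.cross(Z,X)
    B=R.from_matrix(np.c_[X,Y,Z])
    print("t",s["time"],"pos",s["tool_pos"],"lin",A.inv().apply(np.array(P)-s["tool_pos"])*100,"rot",np.degrees((A.inv()*B).as_rotvec()),"w",s["gripper_width"]*85)
E
python3 - <<'E'
from h import *
t=cv2.imread("pics/top0.png").astype(int);s=cv2.imread("pics/side0.png").astype(int)
print(tri((436,196),(373,66))," box?",tri((455,272),(283,84)),tri((455,272),(373,88)),tri((436,196),(287,63)),tri((436,196),(283,84)))
for h in(0,.1,.2):print(h,[plane("top",p,h)[:2] for p in((436,196),(470,272),(512,270))])
print("fingers yellow",[plane("top",p,.12)[:2] for p in((370,170),(399,157),(331,210),(356,220))])
go((.538,-.276,.30))
E
```

```text
(array([ 0.3936, -0.3827,  0.2889]), np.float64(0.1390367971677572))  box? (array([ 0.4244, -0.4043,  0.2275]), np.float64(0.24922026978548356)) (array([ 0.3077, -0.4764,  0.1729]), np.float64(0.010870142147700216)) (array([ 0.5065, -0.4159,  0.2428]), np.float64(0.0714852720645461)) (array([ 0.5199, -0.4531,  0.1657]), np.float64(0.07416945487238139))
0 [array([ 0.5089, -0.5372]), array([ 0.2925, -0.6063]), array([ 0.2953, -0.722 ])]
0.1 [array([ 0.4932, -0.4886]), array([ 0.2977, -0.551 ]), array([ 0.3002, -0.6556])]
0.2 [array([ 0.4775, -0.4401]), array([ 0.3029, -0.4958]), array([ 0.3052, -0.5891])]
fingers yellow [array([ 0.5632, -0.3168]), array([ 0.596, -0.395]), array([ 0.461 , -0.2093]), array([ 0.4338, -0.271 ])]
t 0.1 pos [ 0.1472 -0.6068  0.2129] lin [-22.96   -45.7787  -8.6508] rot [-0.0004  0.1105 13.6236] w 84.9332390429213
```

```bash
python3 -m pendant '{"linear":[[0,0,-17],[0,0,-17],[0,0,-17],[0,0,-17],[-23,-45.8,-17],[-23,-45.8,-17],[-23,-45.8,-17],[-23,-45.8,-17],[-23,-45.8,-17],[-23,-45.8,-17]],"rotation":[[0,0,0],[0,0,0],[0,0,0],[0,0,0],[0,0,13.6],[0,0,13.6],[0,0,13.6],[0,0,13.6],[0,0,13.6],[0,0,13.6]],"grip":[0,0,0,0,0.3,0.3,0.3,0.3,0.3,0.3]}'; python3 -c "
from h import *
go((.538,-.276,.21))"
```

```text
time: 0.93
tool_pos: [0.339, -0.4441, 0.3819]
tool_rot: [-0.0, 0.707, -0.707, -0.0]
contact_force: [0.8, -0.2, -0.0]
gripper_width: 0.699
t 0.9333 pos [ 0.339  -0.4441  0.3819] lin [-16.7949 -19.9071  17.1952] rot [0.0139 0.0329 0.0014] w 59.44898009594322
```

```bash
python3 -m pendant '{"linear":[[-8.4,-10,0],[-8.4,-10,0],[-8.4,-10,0],[-8.4,-10,0],[-16.8,-19.9,8],[-16.8,-19.9,17.2],[-16.8,-19.9,17.2],[-16.8,-19.9,17.2],[-16.8,-19.9,17.2],[-16.8,-19.9,17.2]],"rotation":[[0,0,0],[0,0,0],[0,0,0],[0,0,0],[0,0,0],[0,0,0],[0,0,0],[0,0,0],[0,0,0],[0,0,0]],"grip":[0.3,0.3,0.3,0.3,0.3,0.3,0.3,0.3,0.3,0.3]}'
python3 - <<'E'
from h import *
f=manip.grab_frame("side")[:,:,::-1];go((.538,-.276,.10))
cv2.imwrite("pics/s1.png",cv2.resize(f[60:200,220:350],None,fx=4,fy=4,interpolation=cv2.INTER_CUBIC))
E
```

```text
time: 1.77
tool_pos: [0.535, -0.2739, 0.2022]
tool_rot: [0.001, 0.708, -0.706, -0.006]
contact_force: [-1.0, 0.1, -0.4]
gripper_width: 0.701
t 1.8167 pos [ 0.5349 -0.2744  0.2029] lin [ 0.2319 -0.4043 10.2886] rot [0.541 0.397 0.157] w 59.3566335148723
```

View pics/s1.png

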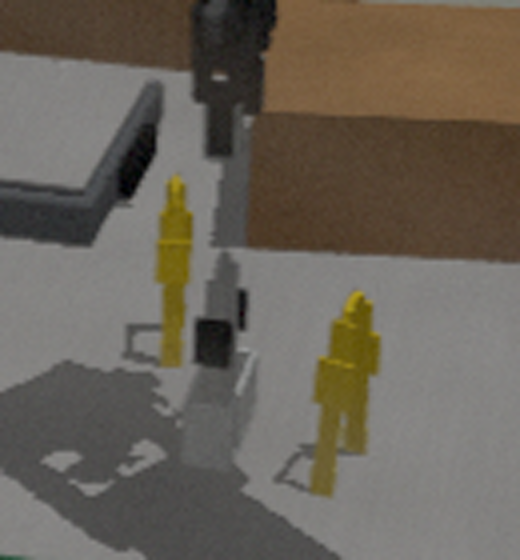

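```bash
python3 -m pendant '{"linear":[[0,0,3],[0,0,6],[0,0,9],[0,0,11],[0,0,11],[0,0,11],[0,0,11],[0,0,11],[0,0,11],[0,0,11]],"rotation":[[0,0,0],[0,0,0],[0,0,0],[0,0,0],[0,0,0],[0,0,0],[0,0,0],[0,0,0],[0,0,0],[0,0,0]],"grip":[0.3,0.3,0.3,0.3,0.3,0.3,0.49,0.49,0.49,0.49]}'
python3 - <<'E'
from h import *
go((.538,-.276,.10));print(manip.state()["contact_force"])
E
```

```text
time: 2.65
tool_pos: [0.5377, -0.2783, 0.1024]
tool_rot: [-0.0, 0.707, -0.707, 0.001]
contact_force: [0.4, -0.1, 0.0]
gripper_width: 0.508
t 2.65 pos [ 0.5377 -0.2783  0.1024] lin [-0.2352 -0.0255  0.2368] rot [-0.1418 -0.1005  0.0255] w 43.171372470113894
[ 0.3947 -0.1159  0.0493]
```

```bash
python3 -m pendant '{"linear":[[0,0,-2],[0,0,-5],[0,0,-8],[0,0,-11],[0,0,-13],[0,0,-13],[0,0,-13],[0,0,-13],[0,0,-13],[0,0,-13]],"rotation":[[0,0,0],[0,0,0],[0,0,0],[0,0,0],[0,0,0],[0,0,0],[0,0,0],[0,0,0],[0,0,0],[0,0,0]],"grip":[0.49,0.49,0.49,0.49,0.49,0.49,0.49,0.49,0.49,0.49]}'
python3 - <<'E'
from h import *
f=manip.grab_frame("side")[:,:,::-1];g=manip.grab_frame("top")[:,:,::-1];go((.5997,.2648,.22))
cv2.imwrite("pics/s2f.png",f);cv2.imwrite("pics/t2f.png",g)
cv2.imwrite("pics/s2.png",np.hstack([cv2.resize(f[40:180,220:320],(400,560),interpolation=cv2.INTER_CUBIC),cv2.resize(g[150:220,320:370],(400,560),interpolation=cv2.INTER_CUBIC)]))
p=manip.state()["tool_pos"]
for dy in(-.019-.003,.022):print("pred tips side",proj("side",p+[0,dy,-.0974]),proj("top",p+[0,dy,-.0974]))
E
```

```text
time: 3.48
tool_pos: [0.536, -0.2771, 0.2281]
tool_rot: [0.0, 0.707, -0.707, -0.002]
contact_force: [0.4, 0.5, -0.4]
gripper_width: 0.509
t 3.5833 pos [ 0.5363 -0.2773  0.2288] lin [-54.2025  -6.3668   0.9426] rot [0.1219 0.0829 0.0248] w 43.35253209765214
pred tips side [278.439  122.6543] [365.2509 179.3539]
pred tips side [274.7547 131.2182] [348.0005 179.8312]
```

View pics/s2.png

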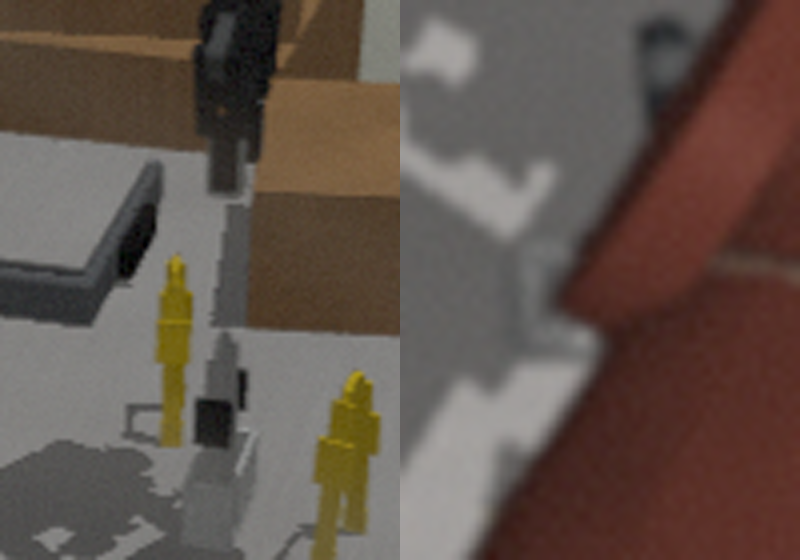

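The side view shows the tongs still standing in the caddy, with the fingertips near (276,88) and the plate near (273,145). The grasp missed or slipped. I'll check the fingertip position against the picture.

Run:
```python
from h import *
print(manip.tcp_to_tips)
f=cv2.imread("pics/s2f.png").astype(int)
p=manip.state()["tool_pos"]
for dz in(-.022,-.012,0):
  for dx in (-.011,.011):print(dz,dx,proj("side",p+[dx,.0217+.008,dz]))
print("plate pred",proj("side",[.538-.012,-.252,.087]),proj("side",[.538+.012,-.252,.087]),proj("side",[.538,-.252,.103]),proj("side",[.538,-.252,.071]))
d=f[118:170,262:290].max(2);print("dark plate rows/cols")
for c,a,m in blobs(f.max(2)<60,(262,130,28,32),10):
  r=np.argwhere(m);print(c,a,r.min(0),r.max(0),plane("side",c,.087))
print("yellow bow top etc", plane("side",(275.5,124),.142))
print(f[78:92,262:296].max(2))
```

```text
0.022
-0.022 -0.011 [279.5976 105.969 ]
-0.022 0.011 [270.5604 104.8733]
-0.012 -0.011 [279.7626 102.1477]
-0.012 0.011 [270.6698 101.0622]
0 -0.011 [279.9633  97.5   ]
0 0.011 [270.8028  96.4273]
plate pred [277.8581 147.4173] [268.7046 146.1218] [273.4592 141.4528] [273.0864 151.9885]
dark plate rows/cols
[279.85 136.2 ] 20 [133 279] [141 281] [ 0.5323 -0.3065  0.087 ]
[272.9515 145.2621] 103 [140 269] [151 277] [ 0.5403 -0.2587  0.087 ]
yellow bow top etc [ 0.5385 -0.2726  0.142 ]
[[129 127 130 126 130 122 119 125 121 100  74  52  51  47  44  42  44  63
   75  65  46  44  45  97 115 120 120 119 120 120 121 122 122 120]
 [130 130 129 131 130 130 129 133 128 116  80  55  46  45  48  47  49  60
   77  62  46  45  60 102 120 119 123 120 118 117 121 121 119 121]
 [129 127 128 129 130 127 128 130 128 116  79  57  45  45  46  47  47  62
   76  73  67  61  88 114 121 119 118 119 118 121 120 122 119 122]
 [128 129 132 129 128 128 131 131 131 112  82  52  47  50  45  43  46  71
   79 105 123 114 111 123 121 118 122 121 121 123 119 122 123 119]
 [131 132 128 128 129 128 130 129 127 110  75  
[... 663 characters left out ...]
 128 127 128 126 129 127 128 126 107  76  61  53  54  51  53  54  72
   89 116 115 112 115 114 119 119 119 118 117 119 119 119 120 121]
 [127 126 130 125 125 127 126 125 127 116  96  88  86  83  76  73  79  85
   94 117 119  93  80  79  85  83  82  83  87  81  83  87  90  96]
 [127 127 127 128 127 128 129 129 129 125 123 113 110 104 101  93  93 101
  122 126 117  94  78  83  85  81  85  86  84  83  83  84  81  84]
 [125 130 128 125 127 130 129 127 130 130 128 128 128 128 126 123 123 124
  123 125 111  87  84  82  87  80  82  83  84  82  82  84  80  91]
 [131 129 128 128 126 130 127 128 128 126 128 129 128 129 104  82  82  84
   84 109  98  82  81  81  81  81  83  85  81  83  80  82  83  86]]
```

Projected from the state, the fingertips should be at row ~105. They appear at row ~88.5, so the tips look about 40 mm higher than the description says, and the jaws must have closed above the plates. I'll reopen, go down to the same height and compare there directly.

```bash
python3 -m pendant '{"linear":[[0,0,0],[0,0,0],[0,0,4],[0,0,8],[0,0,11],[0,0,13],[0,0,13],[0,0,13],[0,0,13],[0,0,13]],"rotation":[[0,0,0],[0,0,0],[0,0,0],[0,0,0],[0,0,0],[0,0,0],[0,0,0],[0,0,0],[0,0,0],[0,0,0]],"grip":[0.3,0.3,0.3,0.3,0.3,0.3,0.3,0.3,0.3,0.3]}'
python3 - <<'E'
from h import *
f=manip.grab_frame("side")[:,:,::-1];go((.538,-.276,.1))
cv2.imwrite("pics/s3f.png",f)
cv2.imwrite("pics/s3.png",cv2.resize(f[90:190,235:310],(525,700)[:2],interpolation=cv2.INTER_CUBIC)[:600])
p=manip.state()["tool_pos"]
print("tip pred",proj("side",p+[0,.03+.008,-.022]),proj("side",p+[0,.03,-.022]),proj("side",p+[0,.03,.0]))
E
```

```text
time: 4.42
tool_pos: [0.5384, -0.2787, 0.1034]
tool_rot: [-0.0, 0.707, -0.707, 0.002]
contact_force: [0.4, 0.2, 0.4]
gripper_width: 0.698
t 4.4667 pos [ 0.5384 -0.2787  0.1033] lin [-0.2686  0.037   0.3268] rot [-0.2173 -0.1505  0.0246] w 59.40735241025085
tip pred [272.0966 150.9895] [272.7847 149.3165] [273.0378 142.0226]
```

View pics/s3.png

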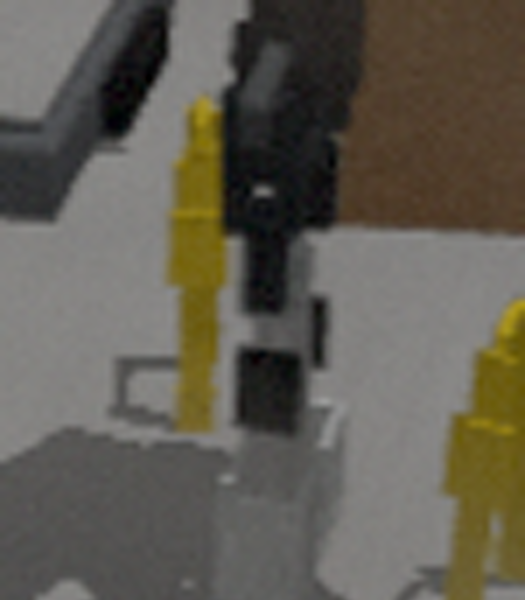

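The fingertips end at row 134.6, above the plate, which spans rows 140–151, so the picture confirms they are about 40 mm short. I'll go down in small steps, watching the force and the tip row.

```bash
python3 -m pendant '{"linear":[[0,0,0.2],[0,0,0.4],[0,0,0.6],[0,0,0.8],[0,0,1],[0,0,1],[0,0,1],[0,0,1],[0,0,1],[0,0,1]],"rotation":[[0,0,0],[0,0,0],[0,0,0],[0,0,0],[0,0,0],[0,0,0],[0,0,0],[0,0,0],[0,0,0],[0,0,0]],"grip":[0.3,0.3,0.3,0.3,0.3,0.3,0.3,0.3,0.3,0.3]}'
python3 - <<'E'
from h import *
f=manip.grab_frame("side")
print(f[118:156,268:282].max(2))
E
```

```text
time: 5.3
tool_pos: [0.537, -0.2777, 0.0906]
tool_rot: [-0.0, 0.707, -0.707, 0.0]
contact_force: [0.0, 0.8, 0.0]
gripper_width: 0.698
[[ 31  24  25  25  25  17  24  25  18  20  32  27  23  24]
 [ 18  30  27  21  18  25  10  25  26  17  30  27  15  24]
 [ 15  17  24  19  32  29  14  23  29  18  27  23  28  18]
 [ 28  27  29  49  51  51  37  27  18  19  33  25  23  15]
 [ 21  14  22  54  91  98  74  28  21  18  19  16  21  16]
 [ 23  22  19  27  35  33  31  25  22  24  26  18  19  21]
 [ 24  21  21  25  20  15  22  28  21  24  15  14  22  12]
 [ 24  15  25  21  24  17  18  22  22  23  18  28  28  17]
 [ 16  26  23  14  26  20  17  14  18  17  28  42  34  24]
 [ 25  28  23  25  20  29  26  22  21  25  48  60  64  64]
 [ 71  52  31  19  24  19  20  26  24  52  66  95 122 130]
 [128 105  54  22  15  23  15  18  47  70  82  96 122 129]
 [132 104  55  23  24  22  26  22  55  74  83 105 127 130]
 [129 104  54  24  25  26  16  20  57  75  83 100 119 121]
 [132 107  50  34  27  17  22  24  56  75  78  69  66  88]
 [131 104  54  23  17  19  14  30  66  81  71  41  18  59]
 [133 105  53  18  22 
[... 576 characters left out ...]
0  29  30  24  26  30  21  30  32  70 109 128 132]
 [ 98  43  34  34  34  31  29  28  24  39  64 119 130 130]
 [ 94  36  36  34  28  37  37  32  27  43  73 122 136 137]
 [ 91  34  34  33  37  32  30  31  33  42  75 125 145 153]
 [ 94  39  37  36  35  37  37  30  38  51  79  94  94  94]
 [ 89  39  35  37  34  35  35  30  31  55  80  90  96  99]
 [ 84  48  46  42  35  43  37  34  37  60  75  91  97 118]
 [120 102  81  62  56  54  42  44  46  62  78  91  93 135]
 [130 113  95  85  87  83  81  74  65  76  87  93  99 136]
 [121 105  91  88  90  90  89  83  80  86  86  94 116 142]
 [108  97  83  84  88  87  88  85  86  87  86  86  94 100]
 [ 91  91  89  88  84  90  87  85  84  86  86  91  95  98]]
```

```bash
python3 -m pendant '{"linear":[[0,0,0.1],[0,0,0.2],[0,0,0.3],[0,0,0.4],[0,0,0.5],[0,0,0.5],[0,0,0.5],[0,0,0.5],[0,0,0.5],[0,0,0.5]],"rotation":[[0,0,0],[0,0,0],[0,0,0],[0,0,0],[0,0,0],[0,0,0],[0,0,0],[0,0,0],[0,0,0],[0,0,0]],"grip":[0.3,0.3,0.3,0.3,0.3,0.3,0.3,0.3,0.3,0.3]}'
```

```text
time: 6.18
tool_pos: [0.5369, -0.2777, 0.0855]
tool_rot: [-0.0, 0.707, -0.707, 0.0]
contact_force: [0.0, -0.9, 0.6]
gripper_width: 0.701
```

Still no contact, and the tip row has moved down as expected (139.5), so I'm going on.

```bash
python3 -m pendant '{"linear":[[0,0,0.2],[0,0,0.4],[0,0,0.6],[0,0,0.8],[0,0,1],[0,0,1.2],[0,0,1.4],[0,0,1.4],[0,0,1.4],[0,0,1.4]],"rotation":[[0,0,0],[0,0,0],[0,0,0],[0,0,0],[0,0,0],[0,0,0],[0,0,0],[0,0,0],[0,0,0],[0,0,0]],"grip":[0.3,0.3,0.3,0.3,0.3,0.3,0.3,0.3,0.3,0.3]}'
```

```text
time: 7.02
tool_pos: [0.5369, -0.2777, 0.0715]
tool_rot: [-0.0, 0.707, -0.707, 0.0]
contact_force: [-0.4, 0.5, 0.5]
gripper_width: 0.7
```

```bash
python3 -m pendant '{"linear":[[0,0,0.2],[0,0,0.4],[0,0,0.6],[0,0,0.8],[0,0,0.9],[0,0,0.9],[0,0,0.9],[0,0,0.9],[0,0,0.9],[0,0,0.9]],"rotation":[[0,0,0],[0,0,0],[0,0,0],[0,0,0],[0,0,0],[0,0,0],[0,0,0],[0,0,0],[0,0,0],[0,0,0]],"grip":[0.3,0.3,0.3,0.3,0.3,0.3,0.3,0.3,0.3,0.3]}'
python3 - <<'E'
from h import *
f=manip.grab_frame("side")[:,:,::-1];cv2.imwrite("pics/s4f.png",f)
cv2.imwrite("pics/s4.png",cv2.resize(f[0:190,220:330],(330,570),interpolation=cv2.INTER_CUBIC))
E
```

```text
time: 7.85
tool_pos: [0.5369, -0.2777, 0.0625]
tool_rot: [-0.0, 0.707, -0.707, 0.0]
contact_force: [0.5, -0.2, 0.0]
gripper_width: 0.7
```

View pics/s4.png

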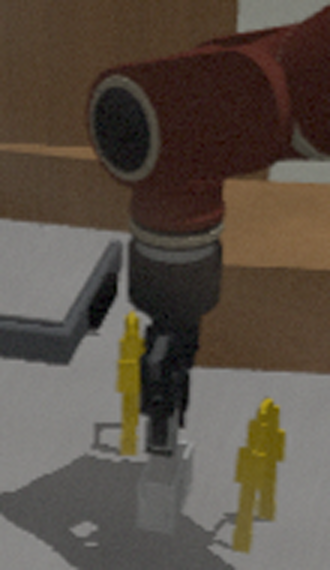

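The finger now covers the near plate, with its tip at row ~150, and the gripper body is clear of the bow. Closing and lifting.

```bash
python3 -m pendant '{"linear":[[0,0,0],[0,0,0],[0,0,0],[0,0,0],[0,0,0],[0,0,-1],[0,0,-2],[0,0,-3],[0,0,-3],[0,0,-3]],"rotation":[[0,0,0],[0,0,0],[0,0,0],[0,0,0],[0,0,0],[0,0,0],[0,0,0],[0,0,0],[0,0,0],[0,0,0]],"grip":[0.49,0.49,0.49,0.49,0.49,0.49,0.49,0.49,0.49,0.49]}'; python3 -m pendant '{"linear":[[0,0,-2],[0,0,-5],[0,0,-8],[0,0,-8],[0,0,-8],[0,0,-8],[0,0,-8],[0,0,-8],[0,0,-8],[0,0,-8]],"rotation":[[0,0,0],[0,0,0],[0,0,0],[0,0,0],[0,0,0],[0,0,0],[0,0,0],[0,0,0],[0,0,0],[0,0,0]],"grip":[0.49,0.49,0.49,0.49,0.49,0.49,0.49,0.49,0.49,0.49]}'
python3 - <<'E'
from h import *
f=manip.grab_frame("side")[:,:,::-1];cv2.imwrite("pics/s5f.png",f)
cv2.imwrite("pics/s5.png",cv2.resize(f[60:180,230:320],(450,600),interpolation=cv2.INTER_CUBIC))
p=manip.state()["tool_pos"]
for dy in(-.022,.022):
  for dx in(-.008,.008): print(dy,dx,proj("side",p+[dx,dy,-.0575]))
E
```

```text
time: 8.73
tool_pos: [0.5375, -0.278, 0.0937]
tool_rot: [-0.0, 0.707, -0.707, 0.001]
contact_force: [0.6, 0.2, -0.7]
gripper_width: 0.511
time: 9.57
tool_pos: [0.5364, -0.2773, 0.1712]
tool_rot: [0.0, 0.707, -0.707, -0.001]
contact_force: [0.3, 0.3, -0.7]
gripper_width: 0.511
-0.022 -0.008 [281.1285 128.8586]
-0.022 0.008 [275.1119 128.0627]
0.022 -0.008 [277.557  137.5371]
0.022 0.008 [271.3697 136.6911]
```

View pics/s5.png

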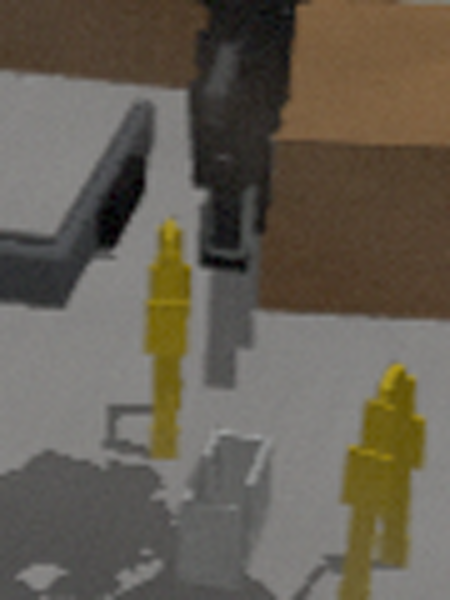

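The tongs are held: the tip's lower edge is seen at (271–277, 137.4), against a predicted (271.4–277.6, 137). So the tips are 57.5 mm below the reported TCP. Now over truffle A.

```bash
python3 -m pendant '{"linear":[[-2,-0.3,0],[-6,-0.7,0],[-10,-1.2,0],[-14,-1.6,0],[-18,-2.1,0],[-22,-2.6,0],[-26,-3,0],[-30,-3.5,0],[-34,-4,0],[-38,-4.4,0]],"rotation":[[0,0,0],[0,0,0],[0,0,0],[0,0,0],[0,0,0],[0,0,0],[0,0,0],[0,0,0],[0,0,0],[0,0,0]],"grip":[0.49,0.49,0.49,0.49,0.49,0.49,0.49,0.49,0.49,0.49]}'; python3 -m pendant '{"linear":[[-4,-0.5,0],[-8,-0.9,0],[-12,-1.4,0],[-14.5,-1.8,0],[-16,-1.9,0],[-16.2,-1.9,0],[-16.2,-1.9,1.5],[-16.2,-1.9,3],[-16.2,-1.9,4],[-16.2,-1.9,4]],"rotation":[[0,0,0],[0,0,0],[0,0,0],[0,0,0],[0,0,0],[0,0,0],[0,0,0],[0,0,0],[0,0,0],[0,0,0]],"grip":[0.49,0.49,0.49,0.49,0.49,0.49,0.49,0.49,0.49,0.49]}'
python3 - <<'E'
from h import *
go((.5997,.2648,.073))
f=manip.grab_frame("side")[:,:,::-1];cv2.imwrite("pics/s6f.png",f)
cv2.imwrite("pics/s6.png",cv2.resize(f[240:360,130:250],(600,600),interpolation=cv2.INTER_CUBIC))
go((.5997,.2648,.073))
E
```

```text
time: 10.45
tool_pos: [0.5806, 0.1044, 0.1724]
tool_rot: [-0.0, 0.707, -0.707, 0.0]
contact_force: [0.6, -0.0, -0.4]
gripper_width: 0.511
time: 11.28
tool_pos: [0.597, 0.262, 0.1271]
tool_rot: [-0.004, -0.707, 0.708, 0.002]
contact_force: [-0.4, 0.2, -2.0]
gripper_width: 0.513
t 11.2833 pos [0.597  0.262  0.1271] lin [-0.2991 -0.3159  5.4034] rot [ 0.4456 -0.1537 -0.0864] w 43.57029278576736
t 11.3333 pos [0.5978 0.2624 0.1289] lin [-0.248  -0.2156  5.5882] rot [ 0.3137 -0.1075 -0.0764] w 43.45361298265723
```

View pics/s6.png

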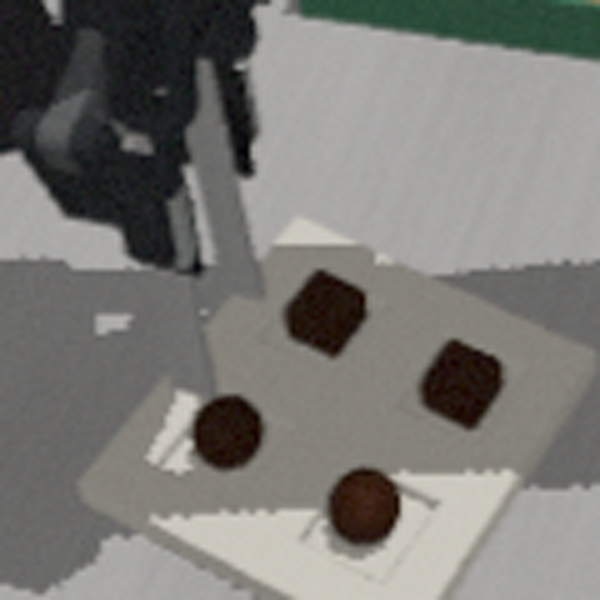

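```bash
python3 -m pendant '{"linear":[[0,0,0.5],[0,0,1],[0,0,1.5],[0,0,2],[0,0,2],[0,0,2],[0,0,2],[0,0,2],[0,0,2],[0,0,2]],"rotation":[[0,0,0],[0,0,0],[0,0,0],[0,0,0],[0,0,0],[0,0,0],[0,0,0],[0,0,0],[0,0,0],[0,0,0]],"grip":[0.49,0.49,0.49,0.49,0.49,0.49,0.49,0.49,0.49,0.49]}'
python3 - <<'E'
from h import *
p=np.array([.5978,.2624,.1289])
for dy in(-.022,.022):
  for dx in(-.008,.008): print(dy,dx,(proj("side",p+[dx,dy,-.0575])-[130,240])*5)
go((.5997,.2648,.073))
f=manip.grab_frame("side");d=f.max(2)<75;c=f.astype(int);m=(c[...,0]>c[...,2]+8)&(f.max(2)<90)
for c,a,_ in blobs(m,(155,285,85,70),30):print(c,a,plane("side",c,.019))
E
```

```text
time: 12.17
tool_pos: [0.5998, 0.2645, 0.1128]
tool_rot: [-0.0, 0.707, -0.707, 0.0]
contact_force: [-0.1, 0.4, -1.9]
gripper_width: 0.51
-0.022 -0.008 [264.1139 293.2437]
-0.022 0.008 [221.7113 283.6769]
0.022 -0.008 [214.8812 397.1561]
0.022 0.008 [170.7805 386.6855]
t 12.1667 pos [0.5998 0.2645 0.1128] lin [-0.0293  0.0119  3.9797] rot [-0.0337  0.011   0.0307] w 43.33213686543977
[194.7056 302.2437] 197 [0.5851 0.2064 0.019 ]
[221.8829 316.3951] 205 [0.5259 0.2231 0.019 ]
[175.5159 326.2102] 157 [0.5999 0.2642 0.019 ]
[202.2965 340.9535] 172 [0.5434 0.2796 0.019 ]
```

The prediction matches the seen tip corners within about 1 mm. Descending around truffle A.

```bash
python3 -m pendant '{"linear":[[0,0,1],[0,0,2],[0,0,3],[0,0,3.6],[0,0,4],[0,0,4],[0,0,4],[0,0,4],[0,0,4],[0,0,4]],"rotation":[[0,0,0],[0,0,0],[0,0,0],[0,0,0],[0,0,0],[0,0,0],[0,0,0],[0,0,0],[0,0,0],[0,0,0]],"grip":[0.49,0.49,0.49,0.49,0.49,0.49,0.49,0.49,0.49,0.49]}'; python3 -m pendant '{"linear":[[0,0,0],[0,0,0],[0,0,0],[0,0,0],[0,0,0],[0,0,0],[0,0,0],[0,0,0],[0,0,0],[0,0,0]],"rotation":[[0,0,0],[0,0,0],[0,0,0],[0,0,0],[0,0,0],[0,0,0],[0,0,0],[0,0,0],[0,0,0],[0,0,0]],"grip":[0.5,0.51,0.52,0.53,0.54,0.55,0.55,0.55,0.55,0.55]}'
python3 - <<'E'
from plant import manip
s=manip.state();print(s["contact_force"],s["gripper_width"]*85)
E
```

```text
time: 13.05
tool_pos: [0.5999, 0.2645, 0.073]
tool_rot: [-0.0, 0.707, -0.707, 0.0]
contact_force: [0.0, 0.3, -1.0]
gripper_width: 0.511
time: 13.88
tool_pos: [0.5996, 0.2644, 0.0724]
tool_rot: [-0.0, 0.707, -0.707, 0.0]
contact_force: [0.1, 0.5, -0.6]
gripper_width: 0.455
[ 0.10877057  0.45752121 -0.61121666] 38.69404559321239
```

```bash
python3 -m pendant '{"linear":[[0,0,0],[0,0,0],[0,0,0],[0,0,0],[0,0,0],[0,0,0],[0,0,-0.5],[0,0,-1],[0,0,-1.5],[0,0,-1.5]],"rotation":[[0,0,0],[0,0,0],[0,0,0],[0,0,0],[0,0,0],[0,0,0],[0,0,0],[0,0,0],[0,0,0],[0,0,0]],"grip":[0.56,0.57,0.57,0.57,0.57,0.57,0.57,0.57,0.57,0.57]}'; python3 -m pendant '{"linear":[[0,0,-1],[0,0,-3],[0,0,-5],[0,0,-6.5],[0,0,-6.5],[0,0,-6.5],[0,0,-6.5],[0,0,-6.5],[0,0,-6.5],[0,0,-6.5]],"rotation":[[0,0,0],[0,0,0],[0,0,0],[0,0,0],[0,0,0],[0,0,0],[0,0,0],[0,0,0],[0,0,0],[0,0,0]],"grip":[0.57,0.57,0.57,0.57,0.57,0.57,0.57,0.57,0.57,0.57]}'
python3 - <<'E'
from h import *
f=manip.grab_frame("side");c=f.astype(int);m=(c[...,0]>c[...,2]+8)&(f.max(2)<90)
cv2.imwrite("pics/s7f.png",f[:,:,::-1])
for c,a,_ in blobs(m,(140,250,100,105),20):print(c,a,plane("side",c,.019))
p=manip.state()["tool_pos"];print("ball pred",proj("side",p+[0,0,-.0575+.0035]));go((.6249,.0078,.135))
E
```

```text
time: 14.72
tool_pos: [0.6007, 0.2647, 0.0894]
tool_rot: [-0.001, 0.707, -0.707, 0.001]
contact_force: [0.4, -0.4, -0.7]
gripper_width: 0.439
time: 15.55
tool_pos: [0.5989, 0.2642, 0.151]
tool_rot: [0.001, 0.707, -0.707, -0.001]
contact_force: [-1.2, -0.7, -1.3]
gripper_width: 0.444
[172.8364 297.6091] 110 [0.6292 0.2071 0.019 ]
[194.7626 302.202 ] 198 [0.585  0.2063 0.019 ]
[221.9082 316.3382] 207 [0.5259 0.223  0.019 ]
[202.3793 340.954 ] 174 [0.5433 0.2796 0.019 ]
ball pred [170.7713 299.0747]
t 15.6 pos [0.5991 0.2642 0.1513] lin [25.6402 -2.5699  1.6412] rot [ 0.0921 -0.0304  0.0237] w 37.40899742849131
```

Truffle A is held, seen at (173,298) and gone from its well. Carrying it to well 1.

```bash
python3 -m pendant '{"linear":[[2,-0.2,0],[5,-0.5,0],[8.5,-0.8,0],[12,-1.2,0],[15.5,-1.6,0],[19,-1.9,0],[22,-2.2,0],[24.5,-2.5,0],[25.6,-2.6,0],[25.6,-2.6,0]],"rotation":[[0,0,0],[0,0,0],[0,0,0],[0,0,0],[0,0,0],[0,0,0],[0,0,0],[0,0,0],[0,0,0],[0,0,0]],"grip":[0.57,0.57,0.57,0.57,0.57,0.57,0.57,0.57,0.57,0.57]}'; python3 -m pendant '{"linear":[[0,0,1],[0,0,2],[0,0,3],[0,0,3.5],[0,0,3.5],[0,0,3.5],[0,0,3.5],[0,0,3.5],[0,0,3.5],[0,0,3.5]],"rotation":[[0,0,0],[0,0,0],[0,0,0],[0,0,0],[0,0,0],[0,0,0],[0,0,0],[0,0,0],[0,0,0],[0,0,0]],"grip":[0.57,0.57,0.57,0.57,0.57,0.57,0.57,0.57,0.57,0.57]}';  python3 - <<'E'
from h import *
f=manip.grab_frame("side");cv2.imwrite("pics/s8f.png",f[:,:,::-1]);g=manip.grab_frame("top");cv2.imwrite("pics/t8f.png",g[:,:,::-1])
cv2.imwrite("pics/s8.png",cv2.resize(f[165:265,170:290],(720,600),interpolation=cv2.INTER_CUBIC)[:,:,::-1])
p=manip.state()["tool_pos"];print("ball pred in crop",(proj("side",p+[0,0,-.0534])-[170,165])*6, "well ctr",(proj("side",[.6249,.0078,.023])-[170,165])*6);go((.6249,.0078,.089))
E
```

```text
time: 16.43
tool_pos: [0.6258, 0.0062, 0.1521]
tool_rot: [-0.0, -0.706, 0.708, 0.0]
contact_force: [-0.3, -0.5, -0.1]
gripper_width: 0.442
time: 17.27
tool_pos: [0.6261, 0.0083, 0.118]
tool_rot: [-0.0, 0.707, -0.707, 0.0]
contact_force: [1.0, 0.1, -0.7]
gripper_width: 0.442
ball pred in crop [225.5453 287.7378] well ctr [235.7995 370.1198]
t 17.3667 pos [0.6259 0.0083 0.1178] lin [0.0513 0.1055 2.8811] rot [-0.0379 -0.0027  0.0186] w 37.50816715093586
```

View pics/s8.png

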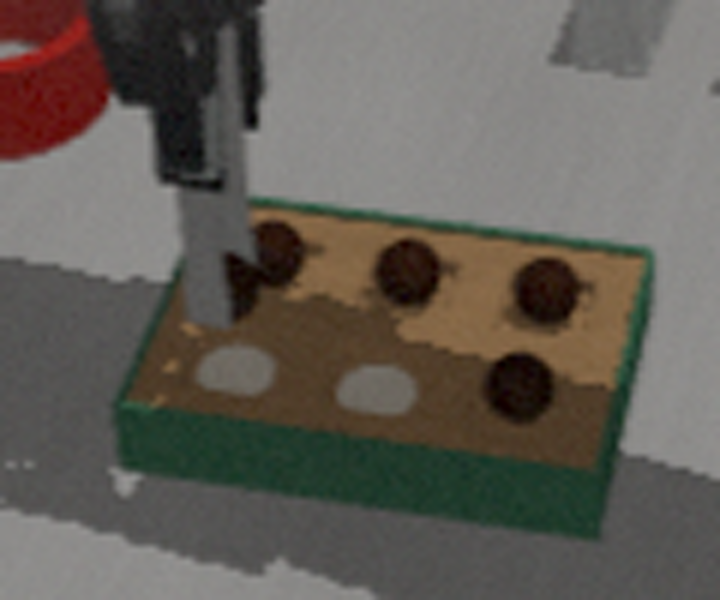

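The ball sits between the tips (crop (235,290)), above the empty well (crop (235,370)). Lowering it.

```bash
python3 -m pendant '{"linear":[[0.05,0.1,0.5],[0.05,0.1,1],[0.05,0.1,1.5],[0.05,0.1,1.9],[0.05,0.1,2.3],[0.05,0.1,2.6],[0.05,0.1,2.9],[0.05,0.1,2.9],[0.05,0.1,2.9],[0.05,0.1,2.9]],"rotation":[[0,0,0],[0,0,0],[0,0,0],[0,0,0],[0,0,0],[0,0,0],[0,0,0],[0,0,0],[0,0,0],[0,0,0]],"grip":[0.57,0.57,0.57,0.57,0.57,0.57,0.57,0.57,0.57,0.57]}'
```

```text
time: 18.2
tool_pos: [0.6248, 0.0079, 0.0884]
tool_rot: [-0.0, 0.707, -0.707, 0.0]
contact_force: [-0.6, 0.1, 0.2]
gripper_width: 0.444
```

```bash
python3 -m pendant '{"linear":[[0,0,0],[0,0,0],[0,0,0],[0,0,0],[0,0,0],[0,0,-0.6],[0,0,-1.5],[0,0,-3],[0,0,-4.5],[0,0,-6]],"rotation":[[0,0,0],[0,0,0],[0,0,0],[0,0,0],[0,0,0],[0,0,0],[0,0,0],[0,0,0],[0,0,0],[0,0,0]],"grip":[0.55,0.53,0.51,0.49,0.48,0.48,0.48,0.48,0.48,0.48]}';  python3 - <<'E'
from h import *
f=manip.grab_frame("side");c=f.astype(int);m=(c[...,0]>c[...,2]+8)&(f.max(2)<75)&(c[...,1]<45)
cv2.imwrite("pics/s9f.png",f[:,:,::-1])
for c,a,_ in blobs(m,(185,195,95,60),20):print(c,a,plane("side",c,.036))
print("expect",proj("side",[.6249,.0078,.036]))
go((.5422,.2801,.14))
E
```

```text
time: 19.03
tool_pos: [0.625, 0.0079, 0.1501]
tool_rot: [-0.0, 0.707, -0.707, 0.0]
contact_force: [-0.2, 0.4, -0.8]
gripper_width: 0.52
[215.     206.9677] 93 [ 0.6286 -0.0456  0.036 ]
[237.6771 210.0833] 96 [ 0.5747 -0.0485  0.036 ]
[260.6979 213.1667] 96 [ 0.521  -0.0516  0.036 ]
[208.5204 221.7653] 98 [0.6265 0.006  0.036 ]
[255.9658 229.359 ] 117 [0.5182 0.0025 0.036 ]
expect [208.9356 222.4338]
t 19.0833 pos [0.6271 0.0077 0.1543] lin [-27.2476   8.4898   1.3491] rot [-0.4077 -0.0444  0.0276] w 44.35506372083278
```

Truffle A rests in well 1, seen at (208.5,221.8) against an expected (208.9,222.4). Now truffle B.

```bash
python3 -m pendant '{"linear":[[-2,0.6,0],[-5.5,1.7,0],[-9,2.7,0],[-12.5,3.8,0],[-16,4.9,0],[-19.5,5.9,0],[-23,7,0],[-25.5,7.8,0],[-27.2,8.3,0],[-27.2,8.3,0]],"rotation":[[0,0,0],[0,0,0],[0,0,0],[0,0,0],[0,0,0],[0,0,0],[0,0,0],[0,0,0],[0,0,0],[0,0,0]],"grip":[0.49,0.49,0.49,0.49,0.49,0.49,0.49,0.49,0.49,0.49]}'; python3 -m pendant '{"linear":[[0,0,0.7],[0,0,1.6],[0,0,2.6],[0,0,3.5],[0,0,3.5],[0,0,3.5],[0,0,3.5],[0,0,3.5],[0,0,3.5],[0,0,3.5]],"rotation":[[0,0,0],[0,0,0],[0,0,0],[0,0,0],[0,0,0],[0,0,0],[0,0,0],[0,0,0],[0,0,0],[0,0,0]],"grip":[0.49,0.49,0.49,0.49,0.49,0.49,0.49,0.49,0.49,0.49]}'
python3 - <<'E'
from h import *
f=manip.grab_frame("side");cv2.imwrite("pics/s10f.png",f[:,:,::-1]);c=f.astype(int);m=(c[...,0]>c[...,2]+8)&(f.max(2)<90)
for c,a,_ in blobs(m,(155,285,85,75),30):print(c,a,plane("side",c,.019))
go((.5422,.2801,.073))
p=manip.state()["tool_pos"]
for dy in(-.022,.022):
  for dx in(-.008,.008): print(dy,dx,proj("side",p+[dx,dy,-.0575]))
E
```

```text
time: 19.92
tool_pos: [0.5404, 0.2831, 0.1489]
tool_rot: [-0.001, 0.709, -0.705, -0.0]
contact_force: [-0.0, 0.0, -1.2]
gripper_width: 0.51
time: 20.75
tool_pos: [0.542, 0.28, 0.1141]
tool_rot: [-0.001, 0.707, -0.707, 0.0]
contact_force: [-0.7, 0.1, -0.3]
gripper_width: 0.516
[221.8786 316.335 ] 206 [0.5259 0.223  0.019 ]
[203.039  341.3961] 154 [0.5418 0.2801 0.019 ]
t 20.8 pos [0.5419 0.28   0.1139] lin [-0.0123 -0.0253  4.0946] rot [-0.0491  0.0157  0.0267] w 43.56737797981655
-0.022 -0.008 [210.2272 319.0328]
-0.022 0.008 [201.4508 316.99  ]
0.022 -0.008 [201.4416 341.2133]
0.022 0.008 [192.2996 338.9733]
```

Run:
```python
import cv2
f=cv2.imread("pics/s10f.png").max(2);print(f[330:350,186:212]);print(f[311:324,196:216])
```

```text
[[129 131 135 131 123 110 109 109 108 111 110 110 102 113 129 133 130 130
  132 132 131 128 131 131 129 130]
 [134 131 134 134 118 111 108 106 108 108 111 109 105 109 125 133 133 132
  132 133 131 132 132 131 132 135]
 [131 131 131 131 122 112 110 111 106 112 110 109 107 102 121 134 134 130
  129 133 131 131 133 130 131 133]
 [132 133 133 133 125 116 107 108 107 105 109 109 108 103 108 102  89 100
  107 117 128 129 131 131 131 132]
 [131 130 131 131 120 116 107 109 110 110 107 110 111 104  72  44  32  31
   33  43  91 119 131 133 132 133]
 [132 131 131 133 124 114 107 108 108 107 108 110 109 106  79  46  30  26
   31  30  27  66 116 134 131 132]
 [129 131 133 132 133 117 107 107 108 108 105 111 109 104  84  52  30  26
   32  32  34  30  65 117 135 134]
 [132 131 132 133 133 117 110 105 110 107 108 109 110 106  84  46  33  32
   40  35  33  23  29  88 127 137]
 [129 133 132 134 133 131 129 126 118 110 111 109 108 103  89  61  36  37
   36  33  38  31  35  65 115 133]
 [133 133 131 135 142 185 193 186 163 122 105 105 104 106  88  51  36  34
   31  27  36  34  29  28 109 134]
 [131 134 
[... 1486 characters left out ...]
 134 126
   91  40]
 [ 78  63  59  94 104 105 106 106 105 106 110 107 103 119 131 130 125 111
   70  32]
 [110 101 119 132 118 109 108 109 105 109 107 108 102 115 131 128 128 105
   62  23]
 [109 100 119 133 127 126 118 113 110 108 110 107 103 118 129 126 129 107
   62  37]
 [107 103 115 129 131 131 132 132 133 128 122 116 112 123 127 129 132 117
   78  29]
 [109 106 112 127 130 133 132 131 132 132 133 131 132 129 127 129 134 120
   79  38]
 [111 106 109 125 132 134 133 132 134 131 132 131 127 123 127 130 132 133
  113  74]
 [109 108 110 126 133 131 130 133 130 129 131 130 131 131 129 125 128 130
  127 121]
 [109 107 107 125 132 133 132 130 133 131 132 133 131 131 132 132 130 124
  126 127]]
```

```bash
python3 -m pendant '{"linear":[[0,0,1],[0,0,2],[0,0,3],[0,0,3.7],[0,0,4.1],[0,0,4.1],[0,0,4.1],[0,0,4.1],[0,0,4.1],[0,0,4.1]],"rotation":[[0,0,0],[0,0,0],[0,0,0],[0,0,0],[0,0,0],[0,0,0],[0,0,0],[0,0,0],[0,0,0],[0,0,0]],"grip":[0.49,0.49,0.49,0.49,0.49,0.49,0.49,0.49,0.49,0.49]}'; python3 -m pendant '{"linear":[[0,0,0],[0,0,0],[0,0,0],[0,0,0],[0,0,0],[0,0,0],[0,0,0],[0,0,0],[0,0,0],[0,0,0]],"rotation":[[0,0,0],[0,0,0],[0,0,0],[0,0,0],[0,0,0],[0,0,0],[0,0,0],[0,0,0],[0,0,0],[0,0,0]],"grip":[0.5,0.51,0.52,0.53,0.54,0.55,0.56,0.57,0.57,0.57]}'
```

```text
time: 21.63
tool_pos: [0.542, 0.28, 0.073]
tool_rot: [-0.0, 0.707, -0.707, 0.0]
contact_force: [0.7, -0.2, -0.8]
gripper_width: 0.51
time: 22.47
tool_pos: [0.5417, 0.2799, 0.0725]
tool_rot: [-0.0, 0.707, -0.707, 0.0]
contact_force: [-0.4, -0.8, 0.2]
gripper_width: 0.439
```

```bash
python3 -m pendant '{"linear":[[0,0,-0.5],[0,0,-1.5],[0,0,-3],[0,0,-4.5],[0,0,-6],[0,0,-7.5],[0,0,-8],[0,0,-8],[0,0,-8],[0,0,-8]],"rotation":[[0,0,0],[0,0,0],[0,0,0],[0,0,0],[0,0,0],[0,0,0],[0,0,0],[0,0,0],[0,0,0],[0,0,0]],"grip":[0.57,0.57,0.57,0.57,0.57,0.57,0.57,0.57,0.57,0.57]}'
python3 - <<'E'
from h import *
f=manip.grab_frame("side");c=f.astype(int);m=(c[...,0]>c[...,2]+8)&(f.max(2)<90)
for c,a,_ in blobs(m,(150,260,90,95),20):print(c,a,plane("side",c,.019))
p=manip.state()["tool_pos"];print("ball pred",proj("side",p+[0,0,-.0534]));go((.5709,.0048,.148))
E
```

```text
time: 23.3
tool_pos: [0.5409, 0.2796, 0.1513]
tool_rot: [0.001, 0.707, -0.707, -0.0]
contact_force: [-0.2, -0.1, -1.1]
gripper_width: 0.445
[202.767 312.233] 103 [0.5628 0.2236 0.019 ]
[221.9809 316.3541] 209 [0.5257 0.223  0.019 ]
ball pred [200.3079 314.0325]
t 23.35 pos [0.5408 0.2795 0.151 ] lin [27.475  -2.9988  0.3121] rot [ 0.1268 -0.046   0.0218] w 37.48173849041046
```

```bash
python3 -m pendant '{"linear":[[2,-0.2,0],[5.5,-0.6,0],[9,-0.9,0],[12.5,-1.3,0],[16,-1.7,0],[19.5,-2,0],[23,-2.4,0],[25.8,-2.7,0],[27.5,-2.9,0],[27.5,-2.9,0]],"rotation":[[0,0,0],[0,0,0],[0,0,0],[0,0,0],[0,0,0],[0,0,0],[0,0,0],[0,0,0],[0,0,0],[0,0,0]],"grip":[0.57,0.57,0.57,0.57,0.57,0.57,0.57,0.57,0.57,0.57]}'; python3 -m pendant '{"linear":[[0,0,1],[0,0,2],[0,0,3],[0,0,3.5],[0,0,3.5],[0,0,3.5],[0,0,3.5],[0,0,3.5],[0,0,3.5],[0,0,3.5]],"rotation":[[0,0,0],[0,0,0],[0,0,0],[0,0,0],[0,0,0],[0,0,0],[0,0,0],[0,0,0],[0,0,0],[0,0,0]],"grip":[0.57,0.57,0.57,0.57,0.57,0.57,0.57,0.57,0.57,0.57]}';  python3 - <<'E'
from h import *
go((.5709,.0048,.0885))
f=manip.grab_frame("side");c=f.astype(int);m=(c[...,0]>c[...,2]+8)&(f.max(2)<75)&(c[...,1]<45)
for c,a,_ in blobs(m,(185,185,95,70),20):print(c,a)
p=manip.state()["tool_pos"];print("ball pred",proj("side",p+[0,0,-.0534]))
E
```

```text
time: 24.18
tool_pos: [0.5703, 0.0017, 0.1512]
tool_rot: [-0.001, -0.706, 0.708, 0.0]
contact_force: [-0.4, 0.0, 0.4]
gripper_width: 0.443
time: 25.02
tool_pos: [0.5711, 0.0049, 0.118]
tool_rot: [-0.0, 0.707, -0.707, 0.0]
contact_force: [-0.6, -0.8, -0.4]
gripper_width: 0.444
t 25.0167 pos [0.5711 0.0049 0.118 ] lin [0.0061 0.0249 2.9528] rot [-0.0628 -0.0074  0.0285] w 37.749473877184265
[214.9388 207.    ] 98
[237.6264 212.2527] 91
[260.6526 213.2   ] 95
[208.5686 221.7451] 102
[256.0769 229.2735] 117
ball pred [232.1301 216.2074]
```

```bash
python3 -m pendant '{"linear":[[0,0,0.5],[0,0,1],[0,0,1.5],[0,0,1.9],[0,0,2.3],[0,0,2.6],[0,0,2.9],[0,0,2.95],[0,0,2.95],[0,0,2.95]],"rotation":[[0,0,0],[0,0,0],[0,0,0],[0,0,0],[0,0,0],[0,0,0],[0,0,0],[0,0,0],[0,0,0],[0,0,0]],"grip":[0.57,0.57,0.57,0.57,0.57,0.57,0.57,0.57,0.57,0.57]}'; python3 -m pendant '{"linear":[[0,0,0],[0,0,0],[0,0,0],[0,0,0],[0,0,0],[0,0,-0.6],[0,0,-1.5],[0,0,-3],[0,0,-4.5],[0,0,-6]],"rotation":[[0,0,0],[0,0,0],[0,0,0],[0,0,0],[0,0,0],[0,0,0],[0,0,0],[0,0,0],[0,0,0],[0,0,0]],"grip":[0.55,0.53,0.51,0.49,0.48,0.48,0.48,0.48,0.48,0.48]}';  python3 - <<'E'
from h import *
f=manip.grab_frame("side");c=f.astype(int);m=(c[...,0]>c[...,2]+8)&(f.max(2)<75)&(c[...,1]<45)
for c,a,_ in blobs(m,(185,195,95,60),20):print(c,a,plane("side",c,.036))
print("expect",proj("side",[.5709,.0048,.036]))
go((.537,-.2765,.15))
E
```

```text
time: 25.9
tool_pos: [0.5709, 0.0049, 0.0882]
tool_rot: [-0.0, 0.707, -0.707, 0.0]
contact_force: [-0.7, 1.4, 1.6]
gripper_width: 0.442
time: 26.73
tool_pos: [0.5709, 0.0048, 0.1495]
tool_rot: [-0.0, 0.707, -0.707, 0.0]
contact_force: [0.3, -0.2, -1.0]
gripper_width: 0.518
[214.8788 206.9899] 99 [ 0.6289 -0.0454  0.036 ]
[237.5579 210.1579] 95 [ 0.5749 -0.0482  0.036 ]
[260.6526 213.2   ] 95 [ 0.521  -0.0515  0.036 ]
[208.419  221.6762] 105 [0.6268 0.0058 0.036 ]
[232.0909 224.9798] 99 [0.5727 0.0025 0.036 ]
[256.0672 229.2605] 119 [0.5181 0.0022 0.036 ]
expect [232.558  225.8051]
t 26.7833 pos [0.5731 0.0046 0.1535] lin [28.1076  3.6263  0.3519] rot [-0.3943 -0.0488  0.0286] w 44.25291929444209
```

Both truffles are seated: the second is seen at (232.1,225.0) against an expected (232.6,225.8). Returning to the caddy.

```bash
python3 -m pendant '{"linear":[[2,0.2,0],[5.5,0.6,0],[9,1.1,0],[12.5,1.5,0],[16,1.9,0],[19.5,2.3,0],[23,2.8,0],[26,3.1,0],[28.2,3.4,0],[28.2,3.4,0]],"rotation":[[0,0,0],[0,0,0],[0,0,0],[0,0,0],[0,0,0],[0,0,0],[0,0,0],[0,0,0],[0,0,0],[0,0,0]],"grip":[0.49,0.49,0.49,0.49,0.49,0.49,0.49,0.49,0.49,0.49]}'; python3 -m pendant '{"linear":[[0,0,0],[0,0,0.5],[0,0,1],[0,0,1.5],[0,0,2],[0,0,2],[0,0,2],[0,0,2],[0,0,2],[0,0,2]],"rotation":[[0,0,0],[0,0,0],[0,0,0],[0,0,0],[0,0,0],[0,0,0],[0,0,0],[0,0,0],[0,0,0],[0,0,0]],"grip":[0.49,0.49,0.49,0.49,0.49,0.49,0.49,0.49,0.49,0.49]}';  python3 - <<'E'
from h import *
f=manip.grab_frame("side")[:,:,::-1];cv2.imwrite("pics/s11f.png",f)
cv2.imwrite("pics/s11.png",cv2.resize(f[90:180,240:310],(560,720),interpolation=cv2.INTER_CUBIC)[100:])
go((.537,-.278,.0625))
p=manip.state()["tool_pos"]
for dy in(-.022,.022):
  for dx in(-.008,.008): print(dy,dx,(proj("side",p+[dx,dy,-.0575])-[240,90])*8-[0,100])
for d in((-.017,.038),(.017,.038),(-.017,-.038)):print("rim",(proj("side",[.537+d[0],-.2763+d[1],.05])-[240,90])*8-[0,100])
E
```

```text
time: 27.62
tool_pos: [0.5362, -0.2814, 0.1484]
tool_rot: [-0.001, -0.706, 0.709, -0.001]
contact_force: [0.1, 0.3, -0.7]
gripper_width: 0.512
time: 28.45
tool_pos: [0.5371, -0.2773, 0.1284]
tool_rot: [-0.0, 0.707, -0.707, 0.0]
contact_force: [-0.3, -0.0, -1.3]
gripper_width: 0.51
t 28.5 pos [ 0.5371 -0.2773  0.1283] lin [0.0675 0.0108 6.5845] rot [-0.0358 -0.0237  0.0249] w 43.66535197159028
-0.022 -0.008 [321.995 323.626]
-0.022 0.008 [275.0053 317.0853]
0.022 -0.008 [293.9041 394.7107]
0.022 0.008 [245.6138 387.7684]
rim [307.9502 480.9567]
rim [205.4354 465.6936]
rim [354.8632 356.3246]
```

View pics/s11.png

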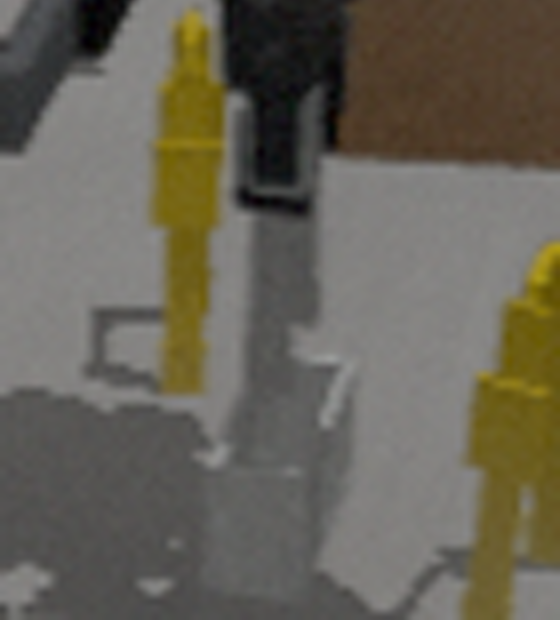

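The tongs hang upright above the pocket: tips at about crop (268,390), near rim at (203–303,470). Lowering slowly, and watching the force.

```bash
python3 -m pendant '{"linear":[[0,0,0.7],[0,0,1.4],[0,0,2.1],[0,0,2.8],[0,0,3.5],[0,0,4.2],[0,0,4.7],[0,0,5.2],[0,0,5.5],[0,0,5.5]],"rotation":[[0,0,0],[0,0,0],[0,0,0],[0,0,0],[0,0,0],[0,0,0],[0,0,0],[0,0,0],[0,0,0],[0,0,0]],"grip":[0.49,0.49,0.49,0.49,0.49,0.49,0.49,0.49,0.49,0.49]}'; python3 -m pendant '{"linear":[[0,0,0.2],[0,0,0.4],[0,0,0.6],[0,0,0.8],[0,0,1],[0,0,1.05],[0,0,1.05],[0,0,1.05],[0,0,1.05],[0,0,1.05]],"rotation":[[0,0,0],[0,0,0],[0,0,0],[0,0,0],[0,0,0],[0,0,0],[0,0,0],[0,0,0],[0,0,0],[0,0,0]],"grip":[0.49,0.49,0.49,0.49,0.49,0.49,0.49,0.49,0.49,0.49]}'
```

```text
time: 29.33
tool_pos: [0.5364, -0.2769, 0.0719]
tool_rot: [0.0, 0.707, -0.707, -0.001]
contact_force: [0.6, -0.1, -0.4]
gripper_width: 0.506
time: 30.17
tool_pos: [0.5369, -0.2772, 0.0626]
tool_rot: [-0.0, 0.707, -0.707, 0.0]
contact_force: [-0.4, -0.4, 0.1]
gripper_width: 0.509
```

```bash
python3 -m pendant '{"linear":[[0,0,0],[0,0,0],[0,0,0],[0,0,0],[0,0,0],[0,0,0],[0,0,0],[0,0,0],[0,0,0],[0,0,0]],"rotation":[[0,0,0],[0,0,0],[0,0,0],[0,0,0],[0,0,0],[0,0,0],[0,0,0],[0,0,0],[0,0,0],[0,0,0]],"grip":[0.47,0.45,0.43,0.4,0.35,0.3,0.25,0.25,0.25,0.25]}'; python3 -m pendant '{"linear":[[0,0,-0.5],[0,0,-1.5],[0,0,-3],[0,0,-4.5],[0,0,-6.5],[0,0,-9],[0,0,-12],[0,0,-15],[0,0,-15],[0,0,-15]],"rotation":[[0,0,0],[0,0,0],[0,0,0],[0,0,0],[0,0,0],[0,0,0],[0,0,0],[0,0,0],[0,0,0],[0,0,0]],"grip":[0.25,0.25,0.25,0.25,0.25,0.25,0.25,0.25,0.25,0.25]}'
python3 - <<'E'
from h import *
f=manip.grab_frame("side")[:,:,::-1];cv2.imwrite("pics/s12f.png",f);z=cv2.imread("pics/side0.png")
cv2.imwrite("pics/s12.png",np.hstack([cv2.resize(i[110:260,180:320],(380,407),interpolation=cv2.INTER_CUBIC) for i in(z,f)]))
for i in(z,f):
  for c,a,m in blobs(i.max(2)<60,(262,130,28,32),10):
    r=np.argwhere(m);print(c,a,r.min(0),r.max(0))
c=f.astype(int);m=(c[...,2]>c[...,0]+8)&(f.max(2)<75)&(c[...,1]<45)
for c,a,_ in blobs(m,(185,195,95,60),20):print(c,a,plane("side",c,.036))
for c,a,_ in blobs(f.max(2)<75,(155,285,85,75),30):print("tray",c,a)
g=manip.grab_frame("top");cv2.imwrite("pics/t12f.png",g[:,:,::-1]);c=g.astype(int)
for c,a,_ in blobs(g.max(2)<75,(228,145,60,75),8):print("top",c,a,plane("top",c,.036))
E
```

```text
time: 31.0
tool_pos: [0.5368, -0.2772, 0.0624]
tool_rot: [0.0, 0.707, -0.707, -0.0]
contact_force: [-0.2, -0.5, -0.5]
gripper_width: 0.749
time: 31.83
tool_pos: [0.5384, -0.2782, 0.2169]
tool_rot: [-0.001, 0.707, -0.707, 0.003]
contact_force: [0.6, 0.3, 0.0]
gripper_width: 0.753
[280.  136.6] 15 [133 279] [141 281]
[272.97 145.21] 100 [140 269] [151 277]
[274.879  143.6935] 124 [132 269] [151 281]
[214.875  207.0417] 96 [ 0.6288 -0.0452  0.036 ]
[237.5816 210.102 ] 98 [ 0.5749 -0.0484  0.036 ]
[260.6531 213.2653] 98 [ 0.521  -0.0513  0.036 ]
[208.6593 221.8132] 91 [0.6262 0.006  0.036 ]
[231.9263 225.0842] 95 [0.5729 0.0029 0.036 ]
[256.0818 229.3455] 110 [0.518  0.0024 0.036 ]
tray [194.545  302.2857] 189
tray [221.6931 316.396 ] 202
top [264.7895 158.1579] 38 [ 0.627  -0.0445  0.036 ]
top [246.4242 159.4242] 33 [0.6248 0.0086 0.036 ]
top [266.0952 176.4524] 42 [ 0.5729 -0.0467  0.036 ]
top [247.9189 177.5405] 37 [0.5712 0.0053 0.036 ]
top [249.  196.5] 42 [0.5161 0.0033 0.036 ]
top [267.9474 194.9211] 38 [ 0.5192 -0.0504  0.036 ]
```

The plates are back where they stood at the start (columns 269–281, rows 132–151). Six truffles are in the box and the pralines have not moved. Handing in.

```bash
python3 -c "
from plant import manip
s=manip.state();print(s['time'],s['contact_force']);print(manip.job_done())"
```

```text
31.9333 [-0.31361283  0.5372474   0.69206376]
the job is handed in; nothing more can be done
None
```

I moved both truffles with the steel tongs from the tray into the two empty wells of the box. Each was lowered onto the well floor before I opened the tongs. I then stood the tongs back in their caddy, let go and lifted clear, and handed in at about 32 s.

**Last checks, in both cameras:**
- **Box:** all six wells hold a ball. The two new ones are at about (0.626, 0.007) and (0.572, 0.004), within 2–3 mm of the well centres in both views. The four already packed have not moved.
- **Tray:** only the two pralines remain, where they were at the start.
- **Tongs:** the black plates span the same pixel rows and columns as at the start, to within 1 px, so the tongs are upright.
- **Force:** readings stayed at about 2 N or less whenever I read them.

**What failed or disagreed:**
- **First grasp missed:** it closed above the plates. In the pictures the fingertips were about 40 mm higher than the stated TCP-to-fingertip distance implied. I went lower by camera and force, and worked from then on with the measured distance from TCP to tongs tips (57.5 mm).
- **Camera offset:** the two cameras differed by 2–4 mm on most points, so I used averages.
- **Final picture not viewed:** I had used all 12 views, so the last tongs and box checks are numerical only.

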